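# Back the sample carousel off by one notch

### The job

The sample carousel was indexed one place too far. With a fingertip, push the knob of the pawl over so that the pawl lifts out of the teeth and tips back onto its rest, push the wheel backward (counter-clockwise seen from above) by its upright peg by exactly one notch, then push the pawl forward again so that it drops into the teeth and locks the wheel. Only push: do not pick anything up, keep the vials standing in their cups, and leave the loupe and the coax adapter beside the carousel where they are.

Things in the scene. Friction and masses are not known exactly. Their poses are not given: they have to be found in the camera images.
- carousel: Fixed base of the carousel: grey plate 200 x 200 mm, top at z = 16 mm (all heights are above the bench), with a wing at its front left under the pawl, out to x = -114, y = +117 mm. Origin at the underside of its centre, on the wheel's vertical axis. Its -x side faces the robot, +y is its left.
- wheel_axis (a point): Centre of the wheel's top, z = 32 mm. The bare aluminium wheel, radius 97 mm, has 12 steel saw teeth 10 mm high on its top near the rim (radius 80 to 96 mm), three grey vial cups (outer radius 17 mm, top at z = 44 mm, centres 52 mm from the axis, in the half of the wheel away from the peg) and one drive peg.
- wheel (a joint): Wheel angle in rad, positive = counter-clockwise from above = backward. Starts within 0.03 of 0; a notch is 0.524 (30 degrees). With the pawl down it has only about 0.07 of play either way of a notch (0, 0.524, ...), then backward is blocked. Stiff bearing: about 2 N at the peg turns it and it stays where it is left.
- peg_top (a point): Centre of the top of the drive peg, a black upright pin, 14 mm diameter, from the wheel's top (z = 32 mm) to z = 80 mm, 60 mm from the axis. At wheel = 0 it is at (-58, -16) mm in the carousel's frame (195 degrees from +x); one notch backward brings it along its circle to (-42, -42) mm. Push it from its left (+y) side.
- pawl (a joint): Angle of the pawl in rad about its level pivot: 0 = down, nose between two teeth; the nose is clear of the teeth from 0.3; 1.4 = tipped back on its rest. Its balance point is near 0.7: below that it falls back into the teeth, above it falls over to the rest, and stays there. About 1 N at the knob moves it.
- pawl_pivot (a point): Centre of the pawl's level pivot at the carousel's front left: (-58, 88, 46) mm in the carousel's frame, its axis along the carousel's y. Two cheeks beside it reach up to z = 54 mm, 29 mm apart over their outsides. A rest post with a rubber top (z = 42 mm) stands 47 mm to its -x side.
- pawl_arm_end (a point): Free end of the pawl's arm, a dark steel bar 62 mm long, 14 wide, 8 thick. At pawl = 0 the arm runs level from the pivot towards the carousel's +x, top at z = 58 mm. At pawl = 1.4 it stands up, its -x face about 11 mm on the -x side of the pivot at mid height; pushing it there, 25 mm or more above the pivot, towards +x by about 35 mm makes the pawl fall back.
- pawl_knob (a point): Centre of the cross knob on the pawl's upright tab: black cylinder, 16 mm diameter, 26 mm long along the carousel's y, 48 mm from the pivot. At pawl = 0 it is above the pivot (4 mm to its -x side), z = 94 mm; pushing it from its +x side towards -x by about 40 mm tips the pawl over. At pawl = 1.4 it lies 48 mm to the -x side of the pivot, top at z = 58 mm.
- vial_1: Screw-cap vial, 24 mm diameter, 56 mm tall, loose, upright in a cup of the wheel (cup 28 mm inside, 12 mm deep), its underside (origin) at z = 32 mm. It rides with the wheel. Not to be touched.
- vial_2: As vial_1, in another cup.
- vial_3: As vial_1, in the third cup.
- loupe: Black loupe, 32 mm diameter, 21 mm high, loose on the bench to the right of the carousel. Origin under its centre. Not to be moved.
- adapter: Small metal coax adapter, 16 mm diameter, 32 mm tall, loose and upright on the bench at the right of the carousel. Origin under its centre. Not to be moved.
Things that resemble listed ones, but are neither listed nor needed, are in the scene too. There is more than one size of the vial_3; the job needs the smaller. There is more than one size of the vial_2; the job needs the smaller.

How it is judged:
On the way, in this order (a step that is already met when the one before it is completed fails the run):
1. the pawl is lifted out and lies on its rest, with the wheel not yet moved from its notch (value of joint pawl above 1.25 rad and value of joint wheel between -0.2 and 0.2 rad), for 0.2 s.
2. the wheel has been pushed back one notch while the pawl is out (value of joint pawl above 1 rad and value of joint wheel between 0.424 and 0.624 rad), for 0.2 s.
At the end, for the whole second after the job is handed in: The wheel is at rest one notch (0.524 rad within 0.1) back from its starting notch and the pawl is down between the teeth (below 0.08 rad); the three vials stand upright on the floors of their cups; loupe and adapter are within 20 mm of where they stood (value of joint pawl below 0.08 rad and value of joint wheel between 0.424 and 0.624 rad and velocity of joint wheel between -0.05 and 0.05 rad/s and angle between each of vial_1, vial_2, vial_3's own z axis and vertical below 0.25 rad and height (world z) of each of vial_1, vial_2, vial_3 below 0.038 m and horizontal distance between each of vial_1, vial_2, vial_3 and carousel below 0.058 m and distance of each of loupe, adapter from where it was at the start of the episode below 0.02 m); the robot touches nothing.
It fails at once if the wheel was pushed back well past one notch (value of joint wheel above 0.79 rad).
It fails at once if the wheel was turned forward by half a notch or more (value of joint wheel below -0.26 rad).
It fails at once if a vial was lifted out of its cup (height (world z) of any of vial_1, vial_2, vial_3 above 0.044 m).
It fails at once if the loupe or the adapter was lifted or moved (distance of any of loupe, adapter from where it was at the start of the episode above 0.03 m or height (world z) of any of loupe, adapter above 0.015 m).
It also fails if it takes over 48 s, if anything falls off the work surface, if the arm or the gripper's body presses on something with over 40 N, if the wrist force passes 120 N, or if a joint passes its speed limit or range.

### The arm

A 6-joint arm with a two-finger parallel gripper is mounted at the origin on a cart in front of the work surface, level with it; the furniture and walls round the work are solid. World frame = base frame: x ahead of the robot, y to its left, z up, the work surface at z = 0. Lengths are in m, angles in rad, forces in N, time in s.
With the tool pointing down it reaches from about 0.25 to 0.775 m from the base axis. Payload 4 kg.
Tool frame: the origin (TCP) lies at the very end of the fingers, on their centre line; the grasp point (between the pads) lies behind it (robot.hold_point_z is the z of the grasp point in the tool frame, in m); z points along the fingers, y is the line along which they close (so a half turn about z gives the same grasp; the last joint's range is limited). The gripper opens to 94 mm and grips with 3 to 60 N. Pads are 16 mm wide; open, the fingers measure 119 mm over their backs; the gripper's body (75 mm by 177 mm) begins 78 mm behind the grasp point.
Start: joints at [1.138, 0.087, 1.371, -0, 1.684, -0.103], TCP at [0.178, 0.52, 0.206] pointing down, gripper open.
Joint ranges: [-3.1, 3.1], [-0.76, 2.03], [0.27, 2.55], [-1.08, 4.22], [0.17, 2.65], [-2.57, 2.57]. Speed limits (rad/s): [2.79, 2.79, 3.14, 3.14, 3.14, 3.14].

### API

Orientations are given as a unit quaternion [w, x, y, z].
In Python, from cell import robot, capture, calibration, ticket, models gives the robot as it stands. The module is installed in compiled form; this text tells all that it offers.
- The arm moves only by the tool apply_moves, never from a script. Its argument "moves" is a list of rows, each a list of 3 entries, a list of its own where there are three numbers: the shift along the tool's x, y, z in m, then the turn, a rotation vector about the tool's x, y, z in rad, then the opening, from 0 (shut) to 1 (fully open). A call has 1 to 20 rows; each row is the pose to reach, as a shift and turn from the pose commanded when the call began, along the tool's axes at that moment; what a row does not reach only later rows make up. A row lasts 1/8 s, in which the tool goes at most 62.5 mm and 10.7 degrees, less where a joint would pass 70% of its speed; a pose out of reach is approached as far as the arm can. A call with a gripper value outside its range is refused whole. The fingers move at their own pace and stop on an object; "newtons" is the grip in N (left out, the last holds). Time passes only in rows, so rows that repeat a pose let the fingers close. It gives the time, the measured TCP pose, the force, the opening and the grip force at its end, in the units of the state.
- robot.get_obs(): the state, without advancing time (a new reading comes with each control period).
- capture(name): name is "scene" or "top"; returns the picture (480x640x3 uint8, red, green, blue); there is no depth.
- calibration(name): a dict with "fov_y" (degrees; the focal length in pixels is half the picture's height over the tangent of half this angle, whatever the lens; pixels are square), "cx", "cy" (the principal point, pixels), "R" (3x3) and "t" (3): a world point X has camera coordinates R X + t. Camera axes: x right, y down, z forward; pixel columns grow to the right and rows downward; lengths in m; the calibration is good to about 2 mm. A picture is of the moment at which its call begins. calibration takes no time and is no camera call.
- ticket.job_done(): hands the job in; it is judged then, once.
Trained networks look in the newest picture that a camera, given by its name, has taken for a name from the list of things; names that differ only in an ending like _2 or _b are one class to them, and where a whole thing is asked for, a point or a joint stands for the part that bears it (a point fixed in the world has none). Each returns a list of dicts, best first, with "conf" (0 to 1); they miss things now and then, are a little off and sometimes report something else, mostly with a low value. They report only what shows in the picture. A call takes as long as a camera call. They do not tell look-alikes from the thing itself.
- models.masks_of(camera, thing): "region" (480x640 bool, what is visible of it) and "bbox" ([left, top, right, bottom] in pixels, round what is visible of it).
The state is a dict: "t": time; "joint_positions": joint angles; "dq": joint speeds; "tau": joint torques, N m; "eef_pos": TCP position; "tool_rot": TCP orientation; "wrist_force": force on the tool from outside, world axes, zero at the start; "ft_torque": the same for the moment, N m; "finger_gap": finger opening in m; "gripper_force": force on a finger pad.
Only numpy, scipy, OpenCV 4.12 (cv2) and the standard library are available. Lean on these libraries where they do the work, as an engineer would, in place of code of your own. Each camera call takes 0.05 s, during which the arm holds its last target. There are 200 camera calls.

## Working session

There is one attempt and no reset: what is moved stays moved. The work goes in short steps, Python scripts to look and compute and a tool call to move; the robot and the scene stay as the last step left them, time stands still between calls to the robot, and variables do not carry over. Pictures are saved under pics/ and viewed, at most 10 in all, crops included, and the job is handed in when it is done.

Besides the shell and the picture viewer there is one more tool, called after "Call:" by a JSON object that holds its "method" and its "body", one argument or row to a line. apply_moves: Moves the arm, as the interface text tells. Its arguments: {"type":"object","properties":{"moves":{"type":"array"},"newtons":{"type":"number"}},"required":["moves"]}

```bash
mkdir -p pics
cat > h.py <<'E'
import numpy as np, cv2
from cell import robot, capture, calibration, ticket, models
def cam(n):
    c=calibration(n); f=240/np.tan(np.radians(c['fov_y'])/2); return c,f,np.array(c['R']),np.array(c['t'])
def proj(n,X):
    c,f,R,t=cam(n); p=R@np.array(X)+t; return np.array([c['cx']+f*p[0]/p[2], c['cy']+f*p[1]/p[2]])
def at_z(n,uv,z):
    c,f,R,t=cam(n); d=R.T@np.array([(uv[0]-c['cx'])/f,(uv[1]-c['cy'])/f,1]); o=-R.T@t
    return o+d*(z-o[2])/d[2]
E
python3 - <<'E'
from h import *
for n in('scene','top'):
    im=capture(n); cv2.imwrite(f'pics/{n}0.png',im[...,::-1]); c=calibration(n); print(n,c)
    for th in('wheel','peg_top','pawl_knob','carousel','vial_1'):
        for d in models.masks_of(n,th)[:4]:
            ys,xs=np.nonzero(d['region']); print(th,round(d['conf'],2),d['bbox'],xs.mean().round(1),ys.mean().round(1))
o=robot.get_obs();print(o['t'],o['eef_pos'],o['tool_rot'],robot.hold_point_z,o['finger_gap'])
E
```

```text
scene {'fov_y': 46.46072782859365, 'cx': 327.27767656776757, 'cy': 242.88365614598106, 'R': array([[ 0.83906867, -0.54370461, -0.01868333],
       [-0.3957134 , -0.58639476, -0.70678999],
       [ 0.37332917,  0.60043858, -0.70717667]]), 't': array([-0.67480034,  0.12936058,  0.8667794 ])}
wheel 0.55 [236.4, 227.5, 355.2, 323.4] 295.3 279.6
peg_top 0.91 [238.9, 228.6, 357.8, 326.2] 295.3 279.5
pawl_knob 0.88 [226.1, 222.3, 270.3, 257.2] 244.5 238.4
carousel 0.83 [199.6, 222.4, 383.1, 354.2] 289.7 283.8
vial_1 0.93 [373.2, 337.3, 399.5, 391.2] 386.7 364.9
vial_1 0.88 [316.4, 235.4, 337.0, 268.0] 329.4 249.3
vial_1 0.79 [317.5, 257.4, 337.3, 289.5] 324.6 272.0
vial_1 0.62 [252.5, 181.5, 277.7, 221.6] 264.7 200.4
top {'fov_y': 56.88219871052977, 'cx': 322.58221036973305, 'cy': 239.5783784124114, 'R': array([[-0.01796589, -0.99968369, -0.01759953],
       [-0.98178735,  0.02096851, -0.18882247],
       [ 0.18913178,  0.01388663, -0.98185352]]), 't': array([-0.27384547,  0.6215546 ,  0.82674964])}
wheel 0.75 [273.5, 217.4, 370.3, 317.0] 321.3 268.6
peg_top 0.72 [274.2, 219.8, 370.1, 315.5] 321.3 268.3
pawl_knob 0.85 [266.7, 266.7, 280.2, 304.4] 276.6 288.4
pawl_knob 0.55 [273.6, 218.5, 367.9, 314.8] 321.1 268.8
carousel 0.77 [268.8, 216.9, 372.6, 326.4] 318.0 272.4
carousel 0.74 [272.7, 216.1, 369.3, 319.2] 321.2 268.7
vial_1 0.92 [416.5, 248.2, 444.0, 270.0] 428.9 258.5
vial_1 0.61 [220.9, 237.5, 247.1, 264.2] 233.8 250.3
vial_1 0.56 [320.7, 232.0, 333.1, 251.1] 326.8 239.7
vial_1 0.48 [334.9, 245.9, 349.7, 260.6] 344.2 253.6
0.6 [0.17814259 0.52039233 0.20554893] [2.79599163e-05 1.64168239e-01 9.86432349e-01 9.52124681e-05] -0.0188 0.09402737409354595
```

View pics/scene0.png

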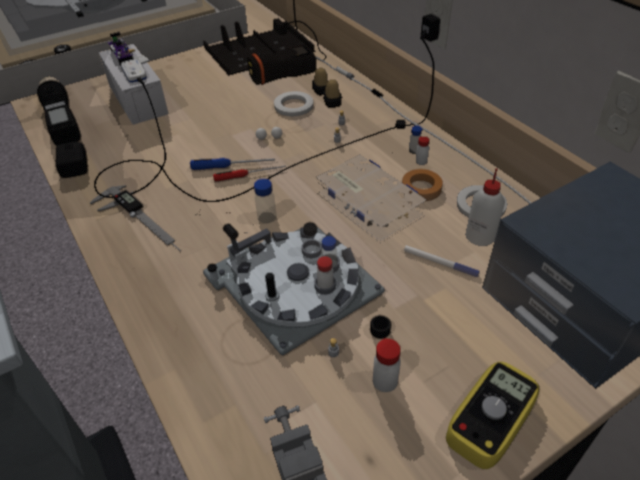

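View pics/top0.png

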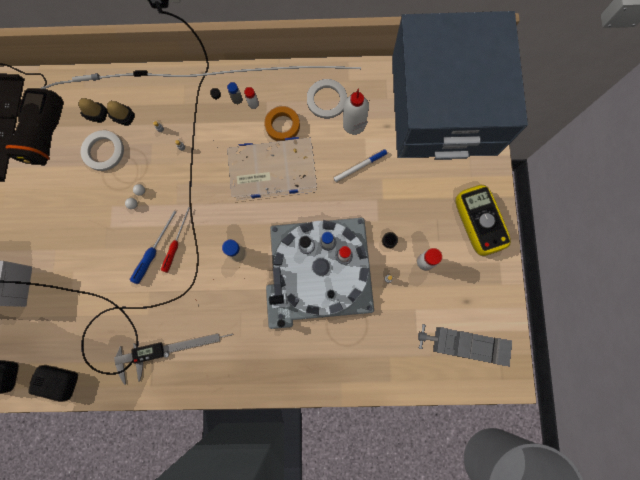

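The scene picture shows the carousel around (295,280), with the knob at about (232,231) and the black peg at about (270,284). In the top picture the wheel is at (321,268), the knob near (277,299) and the peg at (331,294). The tall vials on the bench at (265,200) and (388,365) in the scene picture are the larger look-alikes. I'll check this in a close crop and fit the carousel's pose.

Run:
```python
from h import *
a=cv2.imread('pics/top0.png')[205:340,255:390]; b=cv2.imread('pics/scene0.png')[215:365,190:400]
cv2.imwrite('pics/ct.png',cv2.resize(a,(594,594),interpolation=cv2.INTER_CUBIC)) # 4.4x
cv2.imwrite('pics/cs.png',cv2.resize(b,(798,570),interpolation=cv2.INTER_CUBIC)) # 3.8x
```

```text
(no output)
```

View pics/ct.png

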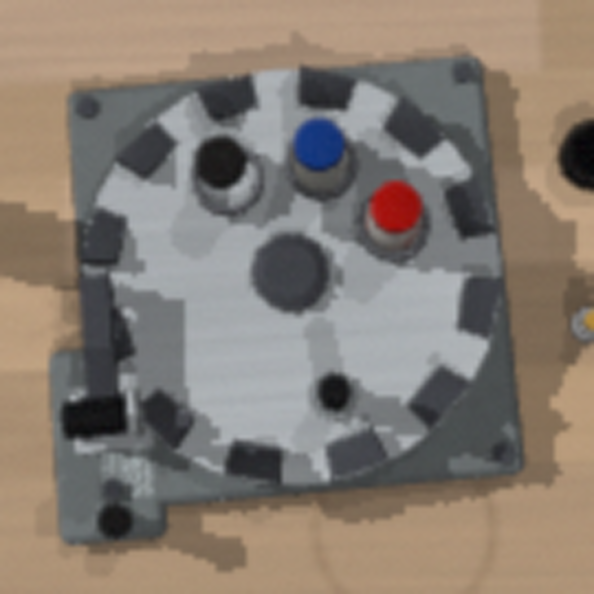

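View pics/cs.png

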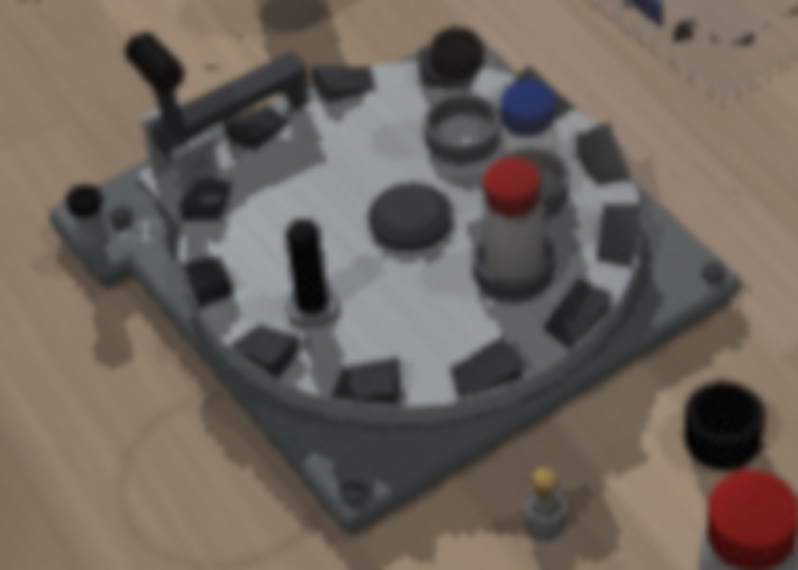

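Run:
```python
from h import *
from scipy.optimize import least_squares as ls
T=lambda u,v:(255+(u+.5)/4.4-.5,205+(v+.5)/4.4-.5); S=lambda u,v:(190+(u+.5)/3.8-.5,215+(v+.5)/3.8-.5)
P=[('top',T(70,92),(.1,.1,.016)),('top',T(481,60),(.1,-.1,.016)),('top',T(521,470),(-.1,-.1,.016)),
('top',T(95,416),(-.062,.088,.096)),('top',T(115,520),(-.105,.088,.042)),
('scene',S(740,287),(.1,-.1,.016)),('scene',S(350,525),(-.1,-.1,.016)),('scene',S(155,62),(-.062,.088,.094)),('scene',S(84,198),(-.105,.088,.042)),
('top',T(333,392),'peg'),('scene',S(303,232),'peg')]
def W(p,X):
    c,s=np.cos(p[2]),np.sin(p[2]); return np.array([p[0]+c*X[0]-s*X[1],p[1]+s*X[0]+c*X[1],X[2]])
def r(p):
    a=np.radians(195)+p[3]; pk=(.06*np.cos(a),.06*np.sin(a),.08)
    return np.concatenate([proj(n,W(p,pk if X=='peg' else X))-uv for n,uv,X in P])
s=ls(r,[.45,-.25,0,0],loss='soft_l1'); p=s.x; print(p); print(r(p).reshape(-1,2).round(1))
for X in [(-.062,.088,.094),(-.058,.088,.046),(-.058,-.016,.08),(-.042,-.042,.08)]: print(W(p,X).round(4))
np.save('p.npy',p)
R=cv2.Rodrigues
from scipy.spatial.transform import Rotation as Ro
q=robot.get_obs()['tool_rot']; print(Ro.from_quat(np.r_[q[1:],q[0]]).as_matrix().round(3))
```

```text
[ 0.5657202  -0.28152554  0.06768269 -0.00962222]
[[-0.7 -1.1]
 [ 0.5 -2.1]
 [ 1.7  0.6]
 [-0.2 -0.2]
 [ 0.  -0.2]
 [ 1.6 -1.8]
 [-1.7  1.1]
 [-0.6  0.3]
 [-0.9 -0.3]
 [ 0.7 -1. ]
 [-0.8 -0.3]]
[ 0.4979 -0.1979  0.094 ]
[ 0.5019 -0.1976  0.046 ]
[ 0.5089 -0.3014  0.08  ]
[ 0.5267 -0.3263  0.08  ]
[[-0.946  0.324  0.   ]
 [ 0.324  0.946  0.   ]
 [-0.     0.    -1.   ]]
```

Call:
{"method": "apply_moves", "body": {
  "moves": [
    [[-0.561,-0.565,0],[0,0,-0.398],0],
    [[-0.561,-0.565,0],[0,0,-0.398],0],
    [[-0.561,-0.565,0],[0,0,-0.398],0],
    [[-0.561,-0.565,0],[0,0,-0.398],0],
    [[-0.561,-0.565,0],[0,0,-0.398],0],
    [[-0.561,-0.565,0],[0,0,-0.398],0],
    [[-0.561,-0.565,0],[0,0,-0.398],0],
    [[-0.561,-0.565,0],[0,0,-0.398],0],
    [[-0.561,-0.565,0],[0,0,-0.398],0],
    [[-0.561,-0.565,0],[0,0,-0.398],0],
    [[-0.561,-0.565,0],[0,0,-0.398],0],
    [[-0.561,-0.565,0],[0,0,-0.398],0],
    [[-0.561,-0.565,0],[0,0,-0.398],0],
    [[-0.561,-0.565,0],[0,0,-0.398],0],
    [[-0.561,-0.565,0],[0,0,-0.398],0],
    [[-0.561,-0.565,0],[0,0,-0.398],0],
    [[-0.561,-0.565,0],[0,0,-0.398],0]
  ]
}}

```text
t: 2.72
eef_pos: [0.5258, -0.1947, 0.2062]
tool_rot: [0.0, -0.035, 0.999, -0.0]
wrist_force: [0.4, -1.2, 0.9]
finger_gap: 0.0002
gripper_force: 0.0
```

Call:
{"method": "apply_moves", "body": {
  "moves": [
    [[0,-0.001,0.05],[0,0,0],0],
    [[0,-0.001,0.1],[0,0,0],0],
    [[0,-0.001,0.128],[0,0,0],0],
    [[0,-0.001,0.128],[0,0,0],0],
    [[0,-0.001,0.128],[0,0,0],0]
  ]
}}

```text
t: 3.35
eef_pos: [0.527, -0.1969, 0.0794]
tool_rot: [0.001, -0.034, 0.999, -0.001]
wrist_force: [0.1, 0.3, 0.4]
finger_gap: 0.0006
gripper_force: 0.0
```

Run:
```python
from h import *
a=capture('top')[205:340,230:390]; b=capture('scene')[195:345,190:340]
c=np.hstack([cv2.resize(a,(426,360),interpolation=2),cv2.resize(b,(360,360),interpolation=2)])
cv2.imwrite('pics/c1.png',c[...,::-1])
```

```text
(no output)
```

View pics/c1.png

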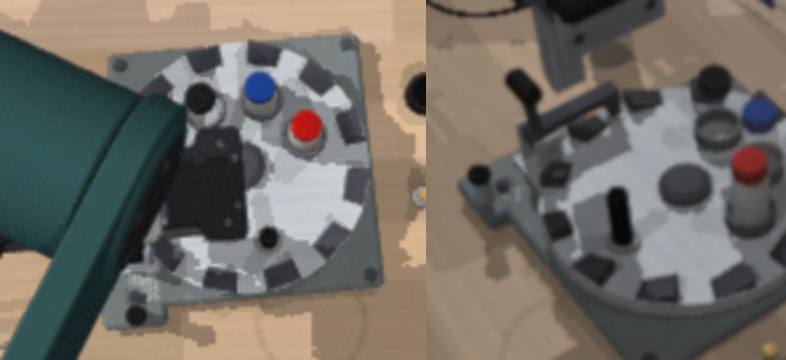

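The scene crop shows the closed fingertip at (575,80). It is on the +x side of the knob at (522,85), above the arm and clear of it. Next I push the knob towards -x.

Call:
{"method": "apply_moves", "body": {
  "moves": [
    [[0.01,0,0.001],[0,0,0],0],
    [[0.018,0,0.001],[0,0,0],0],
    [[0.026,0,0.001],[0,0,0],0],
    [[0.034,0,0.001],[0,0,0],0],
    [[0.042,0,0.001],[0,0,0],0],
    [[0.05,0,0.001],[0,0,0],0],
    [[0.054,0,0.001],[0,0,0],0],
    [[0.054,0,0.001],[0,0,0],0],
    [[0.054,0,0.001],[0,0,0],0],
    [[0.054,0,-0.06],[0,0,0],0],
    [[0.054,0,-0.12],[0,0,0],0],
    [[0.054,0,-0.12],[0,0,0],0]
  ]
}}

```text
t: 4.95
eef_pos: [0.4752, -0.2021, 0.2042]
tool_rot: [0.005, -0.034, 0.999, -0.003]
wrist_force: [0.1, -0.5, 0.6]
finger_gap: 0.0002
gripper_force: 0.0
```

Run:
```python
from h import *
a=capture('top')[205:340,230:390]; b=capture('scene')[195:345,190:340]
c=np.hstack([cv2.resize(a,(426,360),interpolation=2),cv2.resize(b,(360,360),interpolation=2)])
cv2.imwrite('pics/c2.png',c[...,::-1])
```

```text
(no output)
```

View pics/c2.png

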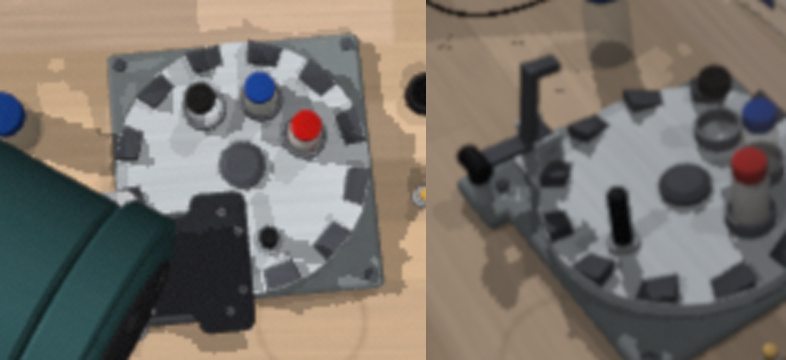

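The scene crop shows the pawl tipped back, its arm upright at (530,105) and the knob on the rest at (475,163). The wheel has not moved. Next is the peg.

Call:
{"method": "apply_moves", "body": {
  "moves": [
    [[-0.02,-0.05,0],[0,0,0],0],
    [[-0.027,-0.069,0],[0,0,0],0],
    [[-0.027,-0.069,0.05],[0,0,0],0],
    [[-0.027,-0.069,0.1],[0,0,0],0],
    [[-0.027,-0.069,0.15],[0,0,0],0],
    [[-0.027,-0.069,0.15],[0,0,0],0],
    [[-0.027,-0.073,0.15],[0,0,0],0],
    [[-0.027,-0.077,0.15],[0,0,0],0],
    [[-0.027,-0.08,0.15],[0,0,0],0],
    [[-0.027,-0.083,0.15],[0,0,0],0],
    [[-0.027,-0.083,0.15],[0,0,0],0]
  ]
}}

```text
t: 6.42
eef_pos: [0.505, -0.2818, 0.0481]
tool_rot: [0.0, -0.034, 0.999, -0.0]
wrist_force: [0.9, 0.4, 0.6]
finger_gap: 0.0003
gripper_force: 0.2
```

```bash
cat > car.py <<'E'
from h import *
p=np.load('p.npy'); o=robot.get_obs(); d=o['eef_pos'][:2]-p[:2]; c,s=np.cos(p[2]),np.sin(p[2])
print('car',(c*d[0]+s*d[1]).round(4),(-s*d[0]+c*d[1]).round(4),o['eef_pos'][2],o['wrist_force'].round(2))
E
python3 car.py
```

```text
car -0.0606 0.0038 0.04806622694710119 [0.95 0.38 0.64]
```

Call:
{"method": "apply_moves", "body": {
  "moves": [
    [[-0.002,-0.004,-0.003],[0,0,0],0],
    [[-0.004,-0.008,-0.003],[0,0,0],0],
    [[-0.007,-0.012,-0.003],[0,0,0],0],
    [[-0.01,-0.016,-0.003],[0,0,0],0],
    [[-0.013,-0.02,-0.003],[0,0,0],0],
    [[-0.016,-0.023,-0.003],[0,0,0],0],
    [[-0.016,-0.023,-0.003],[0,0,0],0],
    [[-0.016,-0.023,-0.003],[0,0,0],0]
  ]
}}

```text
t: 7.42
eef_pos: [0.5229, -0.3041, 0.051]
tool_rot: [0.001, -0.034, 0.999, -0.001]
wrist_force: [0.3, -1.2, 0.5]
finger_gap: 0.0005
gripper_force: 0.0
```

```bash
python3 car.py
python3 - <<'E'
from h import *
p=np.load('p.npy')
a=capture('top')[205:340,230:390]; S=capture('scene'); cv2.imwrite('pics/s3.png',S[...,::-1]); b=S[195:345,190:340]
c=np.hstack([cv2.resize(a,(426,360),interpolation=2),cv2.resize(b,(360,360),interpolation=2)])
cv2.imwrite('pics/c3.png',c[...,::-1])
for w in(0,.3,.4,.5,.6):
    g=np.radians(195)+w+p[2]; uv=proj('scene',(p[0]+.06*np.cos(g),p[1]+.06*np.sin(g),.08)); print(w,((uv-[190,195])*2.4+[426,0]).round(1))
E
```

```text
car -0.0442 -0.0196 0.05096229774548816 [ 0.3  -1.24  0.51]
0 [615.2 193.3]
0.3 [639.9 204. ]
0.4 [649.1 206.2]
0.5 [658.7 207.7]
0.6 [668.5 208.4]
```

View pics/c3.png

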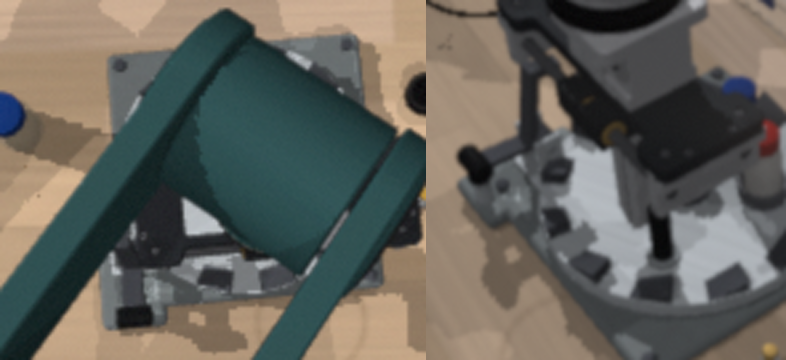

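Run:
```python
from h import *
p=np.load('p.npy')
for w in(-.01,.4,.45,.5,.55,.6):
    g=np.radians(195)+w+p[2]; uv=proj('scene',(p[0]+.06*np.cos(g),p[1]+.06*np.sin(g),.04)); print(w,((uv-[190,195])*2.4+[426,0]).round(1))
# dark peg axis columns in old and new pictures
for f,u0,u1 in(('pics/scene0.png',255,290),('pics/s3.png',270,305)):
    g=cv2.imread(f,0)
    for v in range(288,302,2):
        r=g[v,u0:u1]; x=np.nonzero(r<30)[0]+u0; print(f,v,x.min() if len(x) else 0,x.max() if len(x) else 0)
```

```text
-0.01 [620.4 235. ]
0.4 [653.9 248.3]
0.45 [658.5 249.1]
0.5 [663.1 249.8]
0.55 [667.8 250.2]
0.6 [672.6 250.5]
pics/scene0.png 288 268 274
pics/scene0.png 290 268 274
pics/scene0.png 292 268 274
pics/scene0.png 294 269 275
pics/scene0.png 296 270 273
pics/scene0.png 298 0 0
pics/scene0.png 300 0 0
pics/s3.png 288 284 290
pics/s3.png 290 284 290
pics/s3.png 292 285 290
pics/s3.png 294 285 290
pics/s3.png 296 285 291
pics/s3.png 298 285 291
pics/s3.png 300 285 291
```

The scene crop shows the peg at about (662,262), its base near (661,250). That gives a wheel angle of about 0.46, so I push slightly more and then retract.

Call:
{"method": "apply_moves", "body": {
  "moves": [
    [[-0.001,-0.0015,0],[0,0,0],0],
    [[-0.002,-0.003,0],[0,0,0],0],
    [[-0.002,-0.003,0],[0,0,0],0],
    [[-0.002,-0.003,0],[0,0,0],0],
    [[0,0.01,0],[0,0,0],0],
    [[0,0.01,-0.06],[0,0,0],0],
    [[0,0.01,-0.12],[0,0,0],0],
    [[0,0.01,-0.15],[0,0,0],0],
    [[0.02,0.06,-0.15],[0,0,0],0],
    [[0.035,0.107,-0.15],[0,0,0],0],
    [[0.045,0.107,-0.15],[0,0,0],0],
    [[0.045,0.107,-0.15],[0,0,0],0]
  ]
}}

```text
t: 9.02
eef_pos: [0.4697, -0.2001, 0.2006]
tool_rot: [0.0, -0.034, 0.999, -0.001]
wrist_force: [0.2, -0.0, -0.2]
finger_gap: 0.0006
gripper_force: 0.0
```

```bash
python3 car.py
python3 - <<'E'
from h import *
p=np.load('p.npy')
S=capture('scene'); cv2.imwrite('pics/s4.png',S[...,::-1]); b=S[195:345,190:340]
cv2.imwrite('pics/c4.png',cv2.resize(b,(600,600),interpolation=2)[...,::-1])
g=cv2.imread('pics/s4.png',0)
for v in range(284,302,3):
    x=np.nonzero(g[v,270:305]<30)[0]+270; print(v,x.min() if len(x) else 0,x.max() if len(x) else 0)
for w in(.45,.5,.55,.6):
  for z in(.04,.08):
    a=np.radians(195)+w+p[2]; print(w,z,proj('scene',(p[0]+.06*np.cos(a),p[1]+.06*np.sin(a),z)).round(1))
E
```

```text
car -0.0903 0.0878 0.2005806840721207 [ 0.25 -0.01 -0.15]
284 285 291
287 286 291
290 286 292
293 286 292
296 287 293
299 287 293
0.45 0.04 [286.9 298.8]
0.45 0.08 [284.9 281.3]
0.5 0.04 [288.8 299.1]
0.5 0.08 [286.9 281.5]
0.55 0.04 [290.8 299.3]
0.55 0.08 [289.  281.7]
0.6 0.04 [292.7 299.4]
0.6 0.08 [291.  281.8]
```

View pics/c4.png

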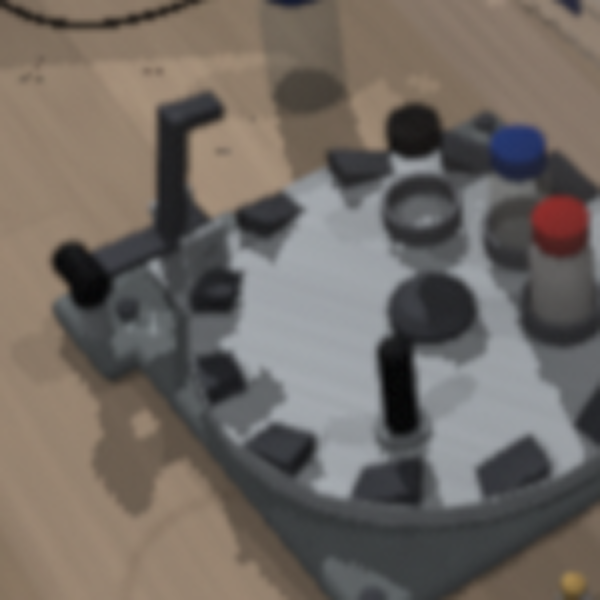

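The crop shows the peg base at about (400,430), which gives a wheel angle of about 0.515. The pawl is on its rest with the arm upright at (175,170), and the vials are standing. Next I push the pawl forward.

Call:
{"method": "apply_moves", "body": {
  "moves": [
    [[0,0,0.06],[0,0,0],0],
    [[0,0,0.115],[0,0,0],0],
    [[0,0,0.125],[0,0,0],0],
    [[0,0,0.125],[0,0,0],0],
    [[-0.01,0,0.125],[0,0,0],0],
    [[-0.018,0,0.125],[0,0,0],0],
    [[-0.026,0,0.125],[0,0,0],0],
    [[-0.034,0,0.125],[0,0,0],0],
    [[-0.042,0,0.125],[0,0,0],0],
    [[-0.048,0,0.125],[0,0,0],0],
    [[-0.05,0,0.125],[0,0,0],0],
    [[-0.05,0,0.125],[0,0,0],0],
    [[-0.05,0,0.09],[0,0,0],0],
    [[-0.05,0,0.03],[0,0,0],0],
    [[-0.05,0.05,0],[0,0,0],0],
    [[-0.05,0.1,0],[0,0,0],0],
    [[-0.05,0.1,0],[0,0,0],0],
    [[-0.05,0.1,0],[0,0,0],0]
  ]
}}

```text
t: 11.32
eef_pos: [0.5129, -0.0968, 0.2002]
tool_rot: [-0.0, -0.034, 0.999, -0.0]
wrist_force: [0.6, -1.4, -0.2]
finger_gap: 0.0005
gripper_force: 0.0
```

```bash
python3 car.py
python3 - <<'E'
from h import *
S=capture('scene'); cv2.imwrite('pics/s5.png',S[...,::-1]); b=S[195:345,190:340]
cv2.imwrite('pics/c5.png',cv2.resize(b,(600,600),interpolation=2)[...,::-1])
g=cv2.imread('pics/s5.png',0)
for v in range(284,302,3):
    x=np.nonzero(g[v,270:305]<30)[0]+270; print(v,x.min() if len(x) else 0,x.max() if len(x) else 0)
E
```

```text
car -0.0402 0.1879 0.20021610637115672 [ 0.59 -1.41 -0.23]
284 285 291
287 286 292
290 286 292
293 286 292
296 287 293
299 287 293
```

View pics/c5.png

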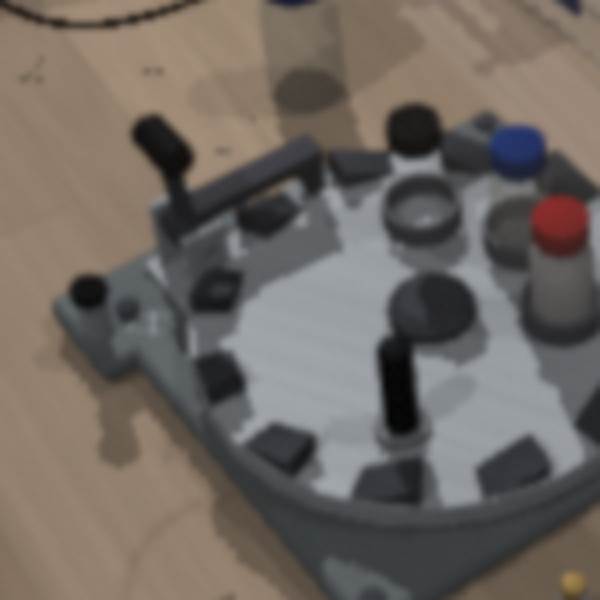

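The pawl is down: the knob is back at its starting pixel, (230.7,231.2) in the full picture. The peg has not moved since the one-notch push, and the robot is clear of everything.

```bash
python3 -c "
from cell import ticket; print(ticket.job_done())"
```

```text
the job is handed in; nothing more can be done
None
```

I handed the job in: the wheel is back one notch (about 0.515 rad measured, target 0.524), the pawl is down in the teeth, and the vials stand in their cups; the judge gave no verdict.

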